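# Test a rebuilt clutch lever on the bench

## Robot

A 6-joint arm with a two-finger parallel gripper is mounted at the origin on a cart in front of the work surface, level with it; the furniture and walls round the work are solid. World frame = base frame: x ahead of the robot, y to its left, z up, the work surface at z = 0. Lengths are in mm, angles in rad, forces in N, time in s.
With the tool pointing down it reaches from about 275 to 750 mm from the base axis. Payload 10.2 kg.
Tool frame: the origin (TCP) lies midway between the tips of the shut fingers; the grasp point (between the pads) lies 19 mm behind it (ctrl.tcp_to_grasp is the z of the grasp point in the tool frame, in mm); z points along the fingers, y is the direction in which the jaws open and shut (so a half turn about z gives the same grasp; the last joint's range is limited). The gripper opens to 85 mm and grips with 20 to 120 N. Pads are 22 mm wide; open, the fingers measure 114 mm over their backs; the gripper's body (76 mm by 85 mm) begins 54 mm behind the grasp point. The pads swing forward as they close: fully open they stand 13 mm farther back than shut.
Start: joints at [1.011, 0.313, 1.498, -0, 1.331, -0.223], TCP at [173.509, 495.506, 231.294] pointing down, gripper open.
Joint ranges: [-2.94, 2.94], [-0.97, 2.17], [0.19, 2.56], [-1.23, 4.37], [0.02, 3.11], [-2.88, 2.88]. Speed limits (rad/s): [2.39, 2.39, 3.01, 3.14, 3.14, 3.14].

## Interface

Orientations are given as a unit quaternion [w, x, y, z].
In Python, from rig import sensors, capture, order, ctrl gives the robot as it stands. The module is installed in compiled form; this text tells all that it offers.
- The arm moves only by the tool play_rows, never from a script. Its argument "deltas" is a list of rows, each a list of 7 numbers: the shift along the world's x, y, z in units of 40 mm (1.0 is 40 mm), then the turn, a rotation vector about the world's x, y, z in units of 6 degrees (1.0 is 6 degrees), then the opening, from -1 (shut) to 1 (fully open). A call has 1 to 8 rows; each row shifts and turns the commanded pose from where the row before left it; what a row does not reach is not made up. A row lasts 1/12 s, in which the tool goes at most 41.7 mm and 7.16 degrees, less where a joint would pass 70% of its speed; a pose out of reach is approached as far as the arm can. A call is refused whole if a number of a shift passes 1 or a number of a turn 1, either way. A call with a gripper value outside its range is refused whole. The fingers move at their own pace and stop on an object; "squeeze" is the grip in N (left out, the last holds). Time passes only in rows, so rows that do not move let the fingers close. It gives the time, the measured TCP pose, the force and the opening at its end, in the units of the state.
- sensors.sense(): the state, without advancing time (a new reading comes with each control period).
- capture(name): name is "scene" or "top" or "wrist"; returns a dict with "pixels" (384x512x3 uint8, red, green, blue), "z_map" (384x512 float32, mm along the optical axis (not along the pixel's ray), 0 where there is no reading), "fx", "fy", "cx", "cy" (pixels), "eye" and "rotation" of the camera in the world; the wrist camera has in their place "tool_from_camera" (4x4, takes a point from camera to tool coordinates, whose origin is the TCP and whose axes are the flange's). Camera axes: x right, y down, z forward; pixel columns grow to the right and rows downward; lengths in mm; the calibration is good to about 2 mm. A picture is of the moment at which its call begins: read the wrist's pose just before it.
- order.finish_job(): hands the job in, once; it reports no verdict.
The state is a dict: "time_s": time; "joints": joint angles; "dq": joint speeds; "tau": joint torques, N m; "eef_pos": TCP position; "ee_rot": TCP orientation; "force": force on the tool from outside, world axes, zero at the start; "wrist_torque": the same for the moment, N m; "grip_width": opening from 0.0 (shut) to 1.0 (fully open).
Only numpy, scipy, OpenCV 4.12 (cv2) and the standard library are available. Lean on these libraries where they do the work, as an engineer would, in place of code of your own. Each camera call takes 0.05 s, during which the arm holds its last target. There are 200 camera calls.

## Task

The hydraulic clutch on this handlebar half has just been rebuilt and its outlet is plugged. With the outside of your closed fingers press the hand lever in until it comes up firm against its stop, keep it there for a good second, and let it spring all the way back out; then press it in firmly again and finish still holding it in, short of the grip, so that the gap can be checked. Use firm finger pressure but no brute force, do not pinch the lever or take hold of the grip, and leave everything else on the bench where it is.

Things in the scene. Friction and masses are not known exactly. Their poses are not given: they have to be found in the camera images.
- handlebar: handlebar half fixed to the bench, elsewhere and turned each time: 112 mm square base flange, 41 mm post 170 mm high, and a 22 mm tube sticking out level, its axis 130 mm up. Origin under the post's centre on the bench; the tube runs along -y to 308 mm; the hand lever is on its -x side, towards the robot. By the post, the master cylinder's reservoir (black lid) is 174 mm high
- grip: black ribbed rubber grip, 33 mm thick, on the outer end of the tube: from 156 to 308 mm from the post along -y, with its 45 mm flange and the metal bar-end; origin and axes of the handlebar half
- clutch_lever (a joint): hand lever's angle: 0 at rest (out), grows as pressed towards the grip; meets its stop at 0.26 rad, with 30 mm still free to the grip. Sprung back to 0: at the finger seat 2 N start it, 7 N bring it to the stop; past that it is firm, yielding about 0.2 mm per newton. A firm press is 10 to 25 N (under 9 N is too faint to count, over 40 N is brute force)
- lever_pivot (a point): the lever's pivot axis (vertical), 127 mm above the bench, at the inner end of the lever; its axes turn with the lever
- lever_pad (a point): centre of the finger seat: straight part, 35 mm long, 15 mm high, of the bright lever blade's front face (away from the grip), 127 mm above the bench; from the pivot 42 mm along -x and 117.5 mm along -y of the lever's axes. +x points square into the blade (the way to press), -y along the blade to the ball end; the axes turn with the lever
- lever_blade: front half (6 mm) of the 12 mm thick, 15 mm high lever blade, with the ball end (19 mm) at its tip, 165 mm from the pivot: the side to press on. Origin and axes of the pivot
- lever_back: the rear half (6 mm) of the same blade, the side that faces the grip: fingers do not belong here. Origin and axes of the pivot
- bottle_yellow: bystander: yellow plastic bottle with an orange cap, 62 mm thick, 188 mm high, standing behind the handlebar half; origin under its centre. Loose; not to be moved
- spanner_13: bystander: dark combination spanner, 164 mm long, lying under the grip; origin at its middle. Loose; not to be moved
- bolt_m12: bystander: steel bolt, 58 mm long, lying in front of the post; origin at its middle. Loose; not to be moved
- nut_m20: bystander: brown steel nut, 34 mm wide, 16 mm high, in front of the post; origin under its centre. Loose; not to be moved
- foil_pack: bystander: crumpled foil packet of assembly grease, 83 x 57 x 36 mm, left of the post; origin under its centre. Loose; not to be moved
- screwdriver_green: bystander: screwdriver with green handle, 179 mm long, behind the post; origin at its middle. Loose; not to be moved
- caliper: bystander: steel caliper, 225 mm long, lying flat on the left, near edge of the bench; origin at its middle. Loose; not to be moved

How it is judged:
By the outcome, as a careful person would: the job done as asked, in the order asked, and still so for the second after the job is handed in, while the arm keeps its last pose, push and grip.
It also fails if it takes over 54 s, if anything falls off the work surface, if the arm or the gripper's body presses on something with over 40 N, if the wrist force passes 120 N, or if a joint passes its speed limit or range.

## Working session

There is one attempt and no reset: what is moved stays moved. The work goes in short steps, Python scripts to look and compute and a tool call to move; the robot and the scene stay as the last step left them, time stands still between calls to the robot, and variables do not carry over. Pictures are saved under pics/ and viewed, about 8 in all and at most 12, crops included, and the job is handed in when it is done.

Besides the shell and the picture viewer there is one more tool, called as name(argument=value, ...) on one line, values as JSON. play_rows: Moves the arm, as the interface text tells. Its arguments: {"type":"object","properties":{"deltas":{"type":"array","items":{"type":"array","items":{"type":"number"}}},"squeeze":{"type":"number"}},"required":["deltas"]}

```bash
mkdir -p pics; cat > h.py <<'E'
import numpy as np, cv2
from rig import sensors, capture, order, ctrl
def pts(c):
    z=c["z_map"]; v,u=np.mgrid[:z.shape[0],:z.shape[1]]
    P=np.stack([(u-c["cx"])/c["fx"]*z,(v-c["cy"])/c["fy"]*z,z],-1)
    W=P@np.array(c["rotation"]).T+np.array(c["eye"]); W[z==0]=np.nan
    return W
E
python3 - <<'E'
from h import *
print(sensors.sense())
for n in("scene","top"):
    c=capture(n); cv2.imwrite(f"pics/{n}1.png",c["pixels"][...,::-1]); np.save(n+".npy",pts(c)); np.save(n+"_px.npy",c["pixels"])
    print(n,c["eye"],np.array(c["rotation"]).round(3).tolist(),c["fx"],c["cx"],c["cy"])
E
```

```text
{'time_s': 0.0, 'joints': array([ 1.01061402e+00,  3.13412134e-01,  1.49844087e+00,  2.64609924e-05,
        1.33096849e+00, -2.23384497e-01]), 'dq': array([-0.00047019,  0.00016437, -0.00029361,  0.00086249,  0.00186138,
       -0.00112927]), 'tau': array([-1.95848996e-03, -4.12260461e+01, -2.59742063e+01, -3.55708244e-04,
        4.13622693e-03,  5.98865981e-06]), 'eef_pos': array([173.35604042, 495.287837  , 230.753016  ]), 'ee_rot': array([-2.46484753e-04,  1.67607194e-01,  9.85853666e-01, -5.62958637e-04]), 'force': array([0.12654407, 0.00801587, 0.29570856]), 'wrist_torque': array([0.01453581, 0.05992591, 0.02660853]), 'grip_width': 1.0015120365438104}Traceback (most recent call last):
  File "<stdin>", line 4, in <module>
  File "h.py", line 6, in pts
    W=P@np.array(c["rotation"]).T+np.array(c["eye"]); W[z==0]=np.nan
      ~^~~~~~~~~~~~~~~~~~~~~~~~~~
ValueError: matmul: Input operand 1 has a mismatch in its core dimension 0, with gufunc signature (n?,k),(k,m?)->(n?,m?) (size 4 is different from 3)
```

View pics/scene1.png

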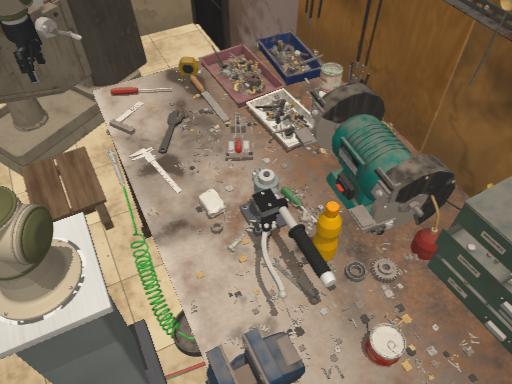

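The scene view shows the post at about (262,195), the grip from (290,220) to (330,283), the lever from (265,235) to its ball end at (283,295), and the bottle at (327,235). The rotation is a quaternion, so I'll fix that next.

```bash
sed -i 's/P@np.array(c\["rotation"\]).T/P@R.from_quat(np.roll(c["rotation"],-1)).as_matrix().T/; 1a from scipy.spatial.transform import Rotation as R' h.py
python3 - <<'E'
from h import *
for n in("scene","top"):
    c=capture(n); cv2.imwrite(f"pics/{n}1.png",c["pixels"][...,::-1]); W=pts(c); np.save(n+".npy",W); np.save(n+"_px.npy",c["pixels"])
    print(n,c["eye"],c["rotation"],c["fx"],c["cx"],c["cy"])
    print(np.nanmedian(W[...,2]))
E
```

```text
scene [ 261.81847478 -710.10948551  941.8143472 ] [-0.33360111  0.91521597 -0.2146149   0.07092581] 424.4565335053457 248.7878926888368 193.55799501613976
0.017907512805095394
top [ 443.22325805  -68.65939204 1157.89814262] [-0.04334978  0.70617549 -0.70595412  0.03264592] 400.2387774923211 253.41381741078834 187.024032404946
1.2842753277817565
```

View pics/top1.png

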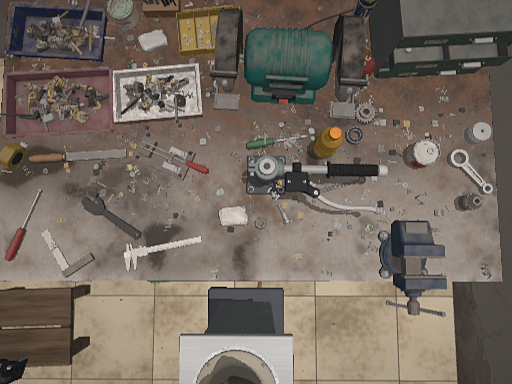

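The top view shows the post at about (266,172), the grip at (328–385,171), the lever from (315,193) to its ball end at (378,210), and a vise at (415,250) that I need to stay clear of. Next I'll take the geometry from the depth maps.

```bash
python3 - <<'E'
from h import *
px=np.load("top_px.npy").astype(int); W=np.load("top.npy")
def show(m,name):
    P=W[m]; print(name,len(P),np.nanmedian(P,0).round(1),np.nanmin(P,0).round(0),np.nanmax(P,0).round(0))
v,u=np.mgrid[:384,:512]
# grip
g=(u>330)&(u<376)&(v>155)&(v<185)&(W[...,2]>125); show(g,"grip")
P=W[g];xs=P[:,1]
for a in range(330,386,6):
    m=(u>=a)&(u<a+6)&(v>155)&(v<185)&(W[...,2]>120)
    if m.any(): print(a,np.median(W[m],0).round(1),W[m][:,0].min().round(1),W[m][:,0].max().round(1))
print("lever")
for a in range(310,386,4):
    m=(u>=a)&(u<a+4)&(v>185)&(v<222)&(W[...,2]>100)
    if m.any(): print(a,m.sum(),np.median(W[m],0).round(1),W[m][:,0].min().round(1),W[m][:,0].max().round(1))
m=(u>375)&(u<460)&(v>215)&(v<290)&(W[...,2]>20); show(m,"vise")
m=(u>245)&(u<290)&(v>150)&(v<200)&(W[...,2]>120);show(m,"post")
S=np.load("scene.npy")
m=(S[...,2]>115)&(S[...,2]<140)&(np.mgrid[:384,:512][1]<288)&(np.mgrid[:384,:512][1]>255)&(np.mgrid[:384,:512][0]>225)&(np.mgrid[:384,:512][0]<305)
print("scene lever")
P=S[m]
for y in range(-300,0,12):
    q=P[(P[:,1]>=y)&(P[:,1]<y+12)]
    if len(q): print(y,len(q),np.median(q,0).round(1),q[:,0].min().round(1),q[:,0].max().round(1),q[:,2].min().round(0))
im=cv2.resize(px[140:300,240:470].astype(np.uint8)[...,::-1],None,fx=3.4,fy=3.4,interpolation=cv2.INTER_CUBIC); cv2.imwrite("pics/crop.png",im)
E
```

```text
grip 564 [ 595.7 -306.9  144.2] [ 581. -365.  128.] [ 614. -251.  151.]
330 [ 596.8 -255.5  144.7] 582.2 614.5
336 [ 595.9 -270.8  144.1] 582.0 613.6
342 [ 595.8 -286.2  144.2] 582.0 613.3
348 [ 595.7 -301.1  144. ] 581.7 614.4
354 [ 595.5 -316.5  143.8] 582.0 613.4
360 [ 595.7 -331.7  144.7] 581.6 613.3
366 [ 594.5 -346.4  145. ] 581.5 609.6
372 [ 594.3 -362.   143.4] 581.3 610.0
378 [ 593.8 -377.7  142.3] 581.7 610.6
384 [ 594.2 -389.4  143.3] 582.5 607.3
lever
310 47 [ 542.3 -201.9  144. ] 526.9 556.5
314 48 [ 536.9 -211.1  143.9] 523.5 556.2
318 35 [ 529.3 -220.6  137.6] 517.9 547.7
322 24 [ 520.2 -232.3  134.9] 510.7 528.1
326 23 [ 515.  -242.4  136. ] 507.4 522.8
330 22 [ 509.9 -252.2  134.7] 502.5 517.6
334 21 [ 504.9 -263.4  135.1] 499.8 512.7
338 21 [ 502.3 -273.3  135.4] 497.4 510.1
342 18 [ 502.2 -281.8  135.5] 497.0 507.5
346 20 [ 499.8 -293.1  135.3] 494.7 504.9
350 20 [ 499.8 -302.6  135.2] 494.6 505.1
354 20 [ 499.7 -313.4  134.8] 494.6 505.0
358 20 [ 499.8 -323.3  135. ] 494.6 505.1
362 18 [ 499.8 -332.7  134.7] 494.6 505.1
366 17 [ 497.2 -343.9  135.5] 492.7 502.4
370 20 [ 497.2 -353.9  135.2] 492.2 502.6
374 25 [ 492.3 -364.9  134.5] 484.7 502.4
378 18 [ 492.1 -372.4  135. ] 484.7 499.8
vise 3301 [ 383.3 -453.2  118.7] [ 291. -532.   20.] [ 471. -394.  168.]
post 852 [594.9 -95.1 150.8] [ 539. -145.  120.] [632. -39. 178.]
scene lever
-300 31 [ 498.3 -293.5  133.5] 495.0 506.0 118.0
-288 29 [ 501.4 -282.4  133.7] 496.0 508.3 124.0
-276 31 [ 503.7 -269.2  133.5] 498.0 509.8 121.0
-264 26 [ 508.2 -256.5  132.9] 502.8 516.1 124.0
-252 26 [ 513.7 -245.9  133.6] 505.6 520.7 131.0
-240 31 [ 521.8 -233.5  133.4] 511.4 530.0 122.0
-228 43 [ 532.4 -220.8  133.5] 517.8 548.6 115.0
-216 30 [ 550.  -213.4  131. ] 527.2 562.4 119.0
```

View pics/crop.png

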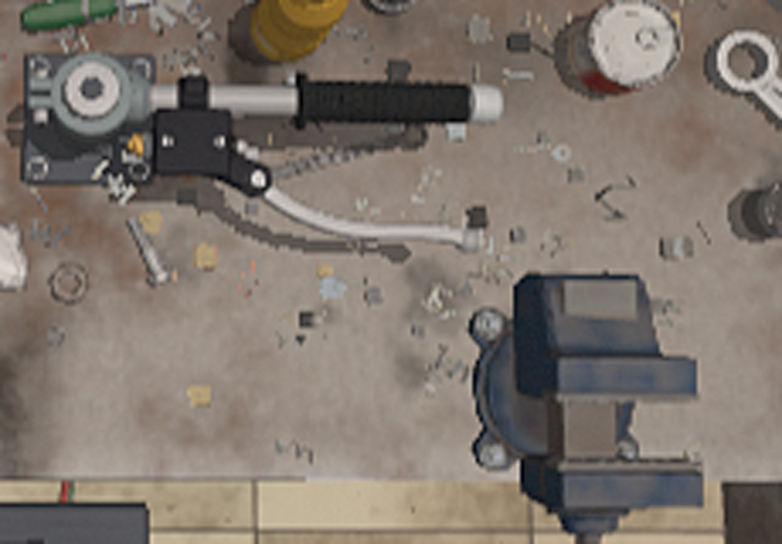

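play_rows(deltas=[[0.6,-0.8,0,0,0,0.4,-1],[0.6,-0.8,0,0,0,0.4,-1],[0.6,-0.8,0,0,0,0.4,-1],[0.6,-0.8,0,0,0,0.4,-1],[0.6,-0.8,0,0,0,0.4,-1],[0.6,-0.8,0,0,0,0.4,-1],[0.6,-0.8,0,0,0,0.4,-1],[0.6,-0.8,0,0,0,0.4,-1]], squeeze=60)

```text
time_s: 0.82
eef_pos: [366.2, 237.7, 231.3]
ee_rot: [0.0, -0.0, 1.0, 0.0]
force: [0.4, 1.3, -0.4]
grip_width: -0.0
```

play_rows(deltas=[[0.3,-0.95,0,0,0,0,-1],[0.3,-0.95,0,0,0,0,-1],[0.3,-0.95,0,0,0,0,-1],[0.3,-0.95,0,0,0,0,-1],[0.3,-0.95,0,0,0,0,-1],[0.3,-0.95,0,0,0,0,-1],[0.2,-0.95,0,0,0,0,-1],[0,0,0,0,0,0,-1]])

```text
time_s: 1.48
eef_pos: [446.4, -31.8, 230.9]
ee_rot: [-0.0, 0.004, 1.0, -0.001]
force: [-0.8, 0.8, -0.2]
grip_width: -0.003
```

play_rows(deltas=[[0.03,-0.9,0,0,0,0,-1],[0.03,-0.9,0,0,0,0,-1],[0.03,-0.9,0,0,0,0,-1],[0.03,-0.9,0,0,0,0,-1],[0.03,-0.9,0,0,0,0,-1],[0.03,-0.9,0,0,0,0,-1],[0.03,-0.9,0,0,0,0,-1],[0.03,-0.9,0,0,0,0,-1]])

```text
time_s: 2.15
eef_pos: [454.9, -316.0, 231.1]
ee_rot: [-0.0, 0.001, 1.0, 0.0]
force: [0.2, -0.4, -0.1]
grip_width: 0.002
```

play_rows(deltas=[[0,0,-0.75,0,0,0,-1],[0,0,-0.75,0,0,0,-1],[0,0,-0.75,0,0,0,-1],[0,0,-0.75,0,0,0,-1],[0,0,0,0,0,0,-1],[0,0,0,0,0,0,-1]])

```text
time_s: 2.65
eef_pos: [454.9, -314.0, 111.0]
ee_rot: [-0.001, 0.001, 1.0, 0.001]
force: [0.1, -0.8, 0.3]
grip_width: -0.001
```

```bash
cat > look.py <<'E'
from h import *
import sys
s=sensors.sense(); print(s["time_s"],s["eef_pos"].round(1),s["ee_rot"].round(3),s["force"].round(1),s["joints"].round(2))
c=capture("scene"); d=capture("top"); n=sys.argv[1]
a=cv2.resize(c["pixels"][150:320,200:360,::-1],None,fx=2.5,fy=2.5); b=cv2.resize(d["pixels"][140:230,240:400,::-1],None,fx=2.5,fy=2.5)
cv2.imwrite(f"pics/{n}.png",np.vstack([a,b])[:, :])
W=pts(c); v,u=np.mgrid[:384,:512]
m=(W[...,2]>118)&(W[...,2]<145)&(u<300)&(u>240)&(v>225)&(v<305)&(W[...,0]<575); P=W[m]
for y in range(-384,-200,12):
    q=P[(P[:,1]>=y)&(P[:,1]<y+12)]
    if len(q)>4: print(y,len(q),np.median(q,0).round(1),q[:,0].min().round(1),q[:,0].max().round(1))
E
python3 look.py a1
```

```text
2.65 [ 454.9 -314.   111. ] [-0.001  0.001  1.     0.001] [ 0.1 -0.8  0.3] [-0.82  0.49  1.57  0.    1.08 -2.39]
-384 35 [ 492.1 -375.6  130. ] 484.5 501.1
-372 39 [ 493.1 -367.6  132.7] 484.9 501.9
-360 36 [ 496.2 -353.3  133. ] 492.1 502.9
-348 30 [ 497.9 -341.6  133.2] 493.4 505.0
-336 39 [ 495.8 -329.1  132.5] 447.5 504.4
-324 51 [ 494.6 -319.   132.4] 443.6 504.9
-312 41 [ 496.9 -307.2  133.4] 443.5 506.3
-300 8 [ 500.9 -296.9  133.7] 495.5 506.7
```

View pics/a1.png

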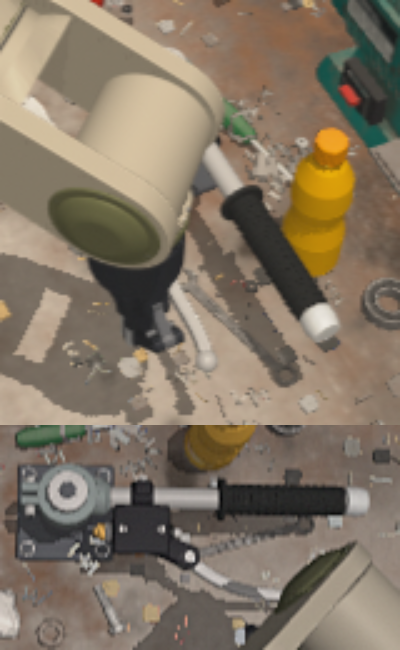

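The fingers are shut and stand in front of the blade at the right height, with the side faces toward the lever. About 28 mm of gap is left. I'll close up on the finger seat.

play_rows(deltas=[[0.2,-0.1,0,0,0,0,-1],[0.2,-0.1,0,0,0,0,-1],[0.2,-0.1,0,0,0,0,-1],[0,0,0,0,0,0,-1]])

```text
time_s: 3.08
eef_pos: [480.7, -327.5, 113.5]
ee_rot: [0.002, 0.001, 1.0, -0.002]
force: [-0.0, -1.4, 0.2]
grip_width: 0.001
```

play_rows(deltas=[[0.05,0,0,0,0,0,-1],[0.05,0,0,0,0,0,-1],[0.05,0,0,0,0,0,-1],[0,0,0,0,0,0,-1]])

```text
time_s: 3.42
eef_pos: [485.0, -326.7, 111.7]
ee_rot: [-0.0, 0.001, 1.0, -0.0]
force: [-2.3, -2.1, 1.2]
grip_width: -0.003
```

play_rows(deltas=[[0.1,-0.03,0,0,0,0.33,-1],[0.1,-0.03,0,0,0,0.33,-1],[0.1,-0.03,0,0,0,0.33,-1],[0.1,-0.03,0,0,0,0.33,-1],[0.1,-0.03,0,0,0,0.33,-1],[0.1,-0.03,0,0,0,0.33,-1],[0,0,0,0,0,0,-1],[0,0,0,0,0,0,-1]])

```text
time_s: 4.08
eef_pos: [508.4, -334.5, 111.5]
ee_rot: [-0.001, -0.103, 0.995, -0.001]
force: [-4.8, -4.7, 1.0]
grip_width: 0.0
```

play_rows(deltas=[[0.1,-0.03,0,0,0,0.25,-1],[0.05,-0.02,0,0,0,0.25,-1],[0,0,0,0,0,0,-1],[0,0,0,0,0,0,-1]])

```text
time_s: 4.42
eef_pos: [514.3, -335.9, 111.3]
ee_rot: [-0.001, -0.129, 0.992, 0.0]
force: [-7.1, -1.7, 1.1]
grip_width: -0.004
```

play_rows(deltas=[[0.03,0,0,0,0,0,-1],[0,0,0,0,0,0,-1]])

```text
time_s: 4.58
eef_pos: [515.5, -336.0, 111.4]
ee_rot: [-0.001, -0.129, 0.992, 0.0]
force: [-6.3, -2.1, 1.5]
grip_width: -0.003
```

play_rows(deltas=[[0.03,0,0,0,0,0,-1],[0,0,0,0,0,0,-1]])

```text
time_s: 4.75
eef_pos: [516.3, -336.1, 111.2]
ee_rot: [-0.001, -0.129, 0.992, 0.0]
force: [-7.6, -3.5, 0.3]
grip_width: -0.001
```

play_rows(deltas=[[0.025,0,0,0,0,0,-1],[0,0,0,0,0,0,-1]])

```text
time_s: 4.92
eef_pos: [516.8, -336.1, 111.1]
ee_rot: [-0.002, -0.128, 0.992, 0.0]
force: [-10.8, -2.6, 2.4]
grip_width: -0.0
```

play_rows(deltas=[[0.03,0.005,0,0,0,0,-1],[0,0,0,0,0,0,-1]])

```text
time_s: 5.08
eef_pos: [517.4, -336.1, 111.0]
ee_rot: [-0.003, -0.129, 0.992, 0.0]
force: [-14.2, -3.4, 2.1]
grip_width: -0.002
```

play_rows(deltas=[[0.015,0.005,0,0,0,0,-1],[0,0,0,0,0,0,-1]])

```text
time_s: 5.25
eef_pos: [517.7, -336.2, 111.0]
ee_rot: [-0.003, -0.128, 0.992, 0.0]
force: [-15.7, -5.2, 2.8]
grip_width: -0.001
```

Firm at about 16.5 N. Now I'll hold it for about 2 s.

play_rows(deltas=[[0,0,0,0,0,0,-1],[0,0,0,0,0,0,-1],[0,0,0,0,0,0,-1],[0,0,0,0,0,0,-1],[0,0,0,0,0,0,-1],[0,0,0,0,0,0,-1],[0,0,0,0,0,0,-1],[0,0,0,0,0,0,-1]])

```text
time_s: 5.92
eef_pos: [517.7, -336.2, 111.0]
ee_rot: [-0.003, -0.128, 0.992, 0.0]
force: [-16.0, -4.4, 2.6]
grip_width: 0.003
```

play_rows(deltas=[[0,0,0,0,0,0,-1],[0,0,0,0,0,0,-1],[0,0,0,0,0,0,-1],[0,0,0,0,0,0,-1],[0,0,0,0,0,0,-1],[0,0,0,0,0,0,-1],[0,0,0,0,0,0,-1],[0,0,0,0,0,0,-1]])

```text
time_s: 6.58
eef_pos: [517.6, -336.2, 111.0]
ee_rot: [-0.003, -0.128, 0.992, 0.0]
force: [-16.4, -4.8, 3.5]
grip_width: -0.003
```

```bash
python3 look.py a2
```

```text
6.5833 [ 517.6 -336.2  111. ] [-0.003 -0.128  0.992  0.   ] [-16.4  -4.8   3.5] [-0.76  0.62  1.35 -0.    1.17 -2.59]
-372 6 [ 534.2 -367.4  128.4] 532.9 534.9
-360 17 [ 514.9 -351.7  133.1] 513.0 521.6
-348 39 [ 508.1 -344.1  130.6] 505.4 513.6
-336 12 [ 506.6 -333.7  132.6] 505.3 510.0
```

View pics/a2.png

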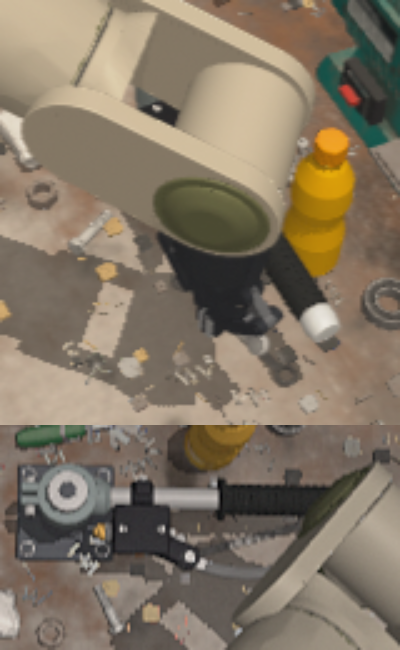

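The lever is pressed in, with the ball end at about (262,345) in the crop and the bottle and grip untouched. Now I'll release it fully.

play_rows(deltas=[[-0.12,0.03,0,0,0,-0.3,-1],[-0.12,0.03,0,0,0,-0.3,-1],[-0.12,0.03,0,0,0,-0.3,-1],[-0.12,0.03,0,0,0,-0.3,-1],[-0.12,0.03,0,0,0,-0.3,-1],[-0.12,0.03,0,0,0,-0.3,-1],[-0.12,0.03,0,0,0,-0.3,-1],[-0.12,0.03,0,0,0,-0.38,-1]])

```text
time_s: 7.35
eef_pos: [481.6, -325.3, 111.4]
ee_rot: [0.0, 0.002, 1.0, 0.0]
force: [0.4, -1.2, 0.5]
grip_width: 0.002
```

play_rows(deltas=[[-0.2,0,0,0,0,0,-1],[-0.2,0,0,0,0,0,-1],[0,0,0,0,0,0,-1],[0,0,0,0,0,0,-1],[0,0,0,0,0,0,-1],[0,0,0,0,0,0,-1]])

```text
time_s: 7.85
eef_pos: [466.1, -325.8, 111.3]
ee_rot: [0.0, 0.001, 1.0, -0.0]
force: [-0.9, 0.0, -0.2]
grip_width: 0.0
```

```bash
python3 look.py a3
```

```text
7.85 [ 466.1 -325.8  111.3] [ 0.     0.001  1.    -0.   ] [-0.9  0.  -0.2] [-0.82  0.52  1.52  0.    1.1  -2.39]
-384 33 [ 492.1 -375.8  131.7] 486.3 501.7
-372 41 [ 492.2 -368.   133.2] 484.2 502.6
-360 10 [ 501.2 -353.6  133.5] 498.9 503.1
-348 27 [ 497.9 -340.7  133.6] 458.8 504.4
-336 40 [ 458.5 -331.8  132.9] 454.3 504.7
-324 7 [ 455.2 -320.9  131.6] 454.9 504.8
```

The lever sprung fully back, with its ball end at the rest position. Second press.

play_rows(deltas=[[0.2,0,0,0,0,0,-1],[0.15,0,0,0,0,0,-1],[0.05,0,0,0,0,0,-1],[0.12,-0.03,0,0,0,0.3,-1],[0.12,-0.03,0,0,0,0.3,-1],[0.12,-0.03,0,0,0,0.3,-1],[0.12,-0.03,0,0,0,0.3,-1],[0.12,-0.03,0,0,0,0.3,-1]])

```text
time_s: 8.62
eef_pos: [505.2, -333.0, 111.2]
ee_rot: [-0.001, -0.078, 0.997, -0.001]
force: [-7.9, -5.9, 0.4]
grip_width: -0.003
```

play_rows(deltas=[[0.12,-0.03,0,0,0,0.3,-1],[0.12,-0.03,0,0,0,0.3,-1],[0.06,-0.03,0,0,0,0.38,-1],[0,0,0,0,0,0,-1],[0.02,0,0,0,0,0,-1],[0,0,0,0,0,0,-1]])

```text
time_s: 9.12
eef_pos: [516.9, -335.7, 110.6]
ee_rot: [-0.003, -0.129, 0.992, 0.001]
force: [-11.5, -1.9, 1.4]
grip_width: 0.0
```

play_rows(deltas=[[0.03,0,0,0,0,0,-1],[0.02,0,0,0,0,0,-1],[0,0,0,0,0,0,-1]])

```text
time_s: 9.37
eef_pos: [517.9, -335.7, 110.3]
ee_rot: [-0.004, -0.129, 0.992, 0.001]
force: [-16.6, -2.4, 1.9]
grip_width: 0.002
```

play_rows(deltas=[[0,0,0,0,0,0,-1],[0,0,0,0,0,0,-1],[0,0,0,0,0,0,-1],[0,0,0,0,0,0,-1],[0,0,0,0,0,0,-1],[0,0,0,0,0,0,-1],[0,0,0,0,0,0,-1],[0,0,0,0,0,0,-1]])

```text
time_s: 10.03
eef_pos: [517.9, -335.7, 110.3]
ee_rot: [-0.004, -0.129, 0.992, 0.001]
force: [-18.0, -1.7, 2.3]
grip_width: 0.0
```

play_rows(deltas=[[0,0,0,0,0,0,-1],[0,0,0,0,0,0,-1],[0,0,0,0,0,0,-1],[0,0,0,0,0,0,-1],[0,0,0,0,0,0,-1],[0,0,0,0,0,0,-1],[0,0,0,0,0,0,-1],[0,0,0,0,0,0,-1]])

```text
time_s: 10.7
eef_pos: [517.9, -335.7, 110.3]
ee_rot: [-0.004, -0.129, 0.992, 0.001]
force: [-17.2, -2.4, 0.6]
grip_width: -0.001
```

```bash
python3 look.py a4
```

```text
10.7 [ 517.9 -335.7  110.3] [-0.004 -0.129  0.992  0.001] [-17.2  -2.4   0.6] [-0.76  0.63  1.35 -0.    1.18 -2.59]
-372 6 [ 535.2 -366.9  127.3] 533.2 535.8
-360 19 [ 515.  -350.4  130.2] 512.7 522.4
-348 33 [ 508.9 -343.7  131.5] 506.5 542.3
-336 13 [ 507.  -333.1  132.3] 505.1 508.8
```

View pics/a4.png

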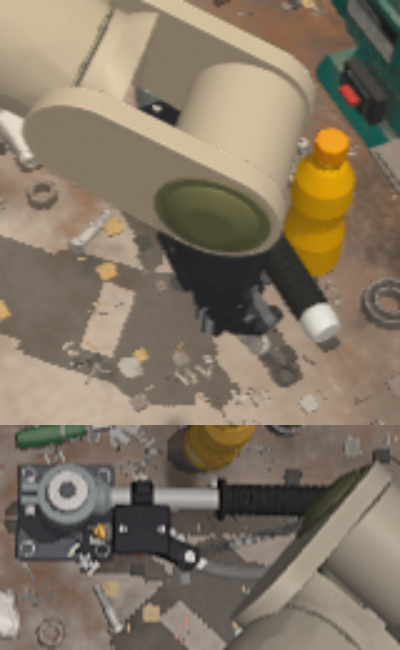

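The picture matches the first press: lever in, ball end at about (262,345), everything else in place, and a steady 17 N or so. I'll hand it in while holding.

```bash
python3 -c "
from rig import order; print(order.finish_job())"
```

```text
the job is handed in; nothing more can be done
None
```

I pressed the lever twice as asked and handed the job in at about 10.7 s, with the lever still held in.

- **First press:** I used the sides of the shut fingers. The lever came up firm against its stop, and I held it for about 1.5 s at roughly 16.5 N.
- **Release:** I backed the fingers clear of the lever. A depth check put its ball end back at the rest position, the same as before pressing.
- **Second press:** The lever went to its stop again and held steady at 17–18 N. The fingers stayed clear of the grip.
- **Last checks:** The fingers stopped within 1 mm of where the first press ended. Nothing on the bench looked moved in the last picture, but it covers only the area round the lever, so the caliper was not re-checked.
- **Small disagreement:** There was a sideways force of up to about 6 N along the blade while the lever was moving, probably friction. It fell to about 2 N in the final hold.

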